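Slide the board out over the tray and sweep the lemon and garlic in

TASK

Without gripping or lifting anything, push the green board along the wooden block towards the dark pierced tray, with the lemon and the garlic still lying on it, until its end sticks out about 5 cm past the edge of the block, over the tray. Then, with the fingers, sweep the lemon and the garlic off that end into the tray. The board must stay flat, straight on the block and sticking out like that, and the tray, mug, spice jar and timer stay where they stand.

Things in the scene. Friction and masses are not known exactly. Their poses are not given: they have to be found in the camera images.
- block: brown wooden butcher's block on four rubber feet, 220 (x) x 320 (y) x 80 mm high, does not move; origin: centre of its underside on the worktop, its -y end faces the tray, z up. Wall cabinets with handles hang over the back of the worktop, from about x = 0.58 m and 0.45 m up: keep the wrist in front of them
- block_edge (a point): middle of the block's top edge at its -y end, 160 mm from the block's centre and 80 mm above the worktop; axes as the block's. The board's overhang is how far its end lies beyond this point along the block's -y (50 mm is wanted)
- board: green plastic kitchen board, 180 (x) x 280 (y) x 10 mm thick, about 0.5 kg, lying loose on the block; origin: centre of its underside, z up. A hand slot 90 x 26 mm goes through it near its +y end (centre 109 mm from the origin). It starts with its -y end 15 to 55 mm short of the block's edge; its +y end lies 15 mm beyond the block to 25 mm inside it. It slides with about 3 to 6 N
- board_end (a point): middle of the board's -y end face, the end that goes out over the tray, 5 mm above its underside; axes as the board's
- board_back (a point): middle of the board's +y end face, the straight end away from the tray, 5 mm above its underside; axes as the board's
- tray: dark brown pierced metal tray with a pale floor, open at the top, 226 (x) x 360 (y) mm outside, walls up to 72 mm high and 4 mm thick, floor 3 mm above the worktop; loose, 0.62 kg; origin: centre of its underside, z up. It stands 8 to 20 mm from the block's -y end, so its near wall lies under the board's end once that sticks out; its rim is 8 mm lower than the top of the block
- garlic: whole garlic bulb, pale pink, 49 x 50 x 51 mm high, standing loose on the board; origin: centre of its underside
- garlic_mid (a point): middle of the garlic bulb, 23 mm above its underside
- lemon: yellow lemon, 74 mm long (its x, lying roughly across the board) and 53 mm thick, loose on the board, 90 to 125 mm from the garlic along the board (either of the two may be the one nearer the tray); it rolls when pushed; origin: centre of its underside at the start
- lemon_mid (a point): middle of the lemon, 26 mm above its underside
- mug: white mug with a green band, 82 x 118 x 100 mm, standing behind the tray and the block; leave alone; origin: its underside
- spice_jar: spice jar with a green cap, 46 mm wide and 106 mm high, standing behind the block; leave alone; origin: centre of its underside
- timer: red and white kitchen timer, 69 mm wide and 58 mm high, standing left of the block; leave alone; origin: centre of its underside
There are look-alikes about, which are no part of the job. Of the things that look like the garlic, the smaller one is meant.

How it is judged (in metres and radians):
On the way, in this order (a step that is already met when the one before it is completed fails the run):
1. the board lies flat on the block with its end sticking out 38 to 62 mm over the tray, the lemon and the garlic still on it (y of board_end in the frame of block_edge between -0.062 and -0.038 m and z of board_end in the frame of block_edge between -0.002 and 0.012 m and angle between board's own z axis and vertical below 0.06 rad and angle between the y axis of board and the y axis of block, either way round below 0.17 rad and x of board in the frame of block between -0.035 and 0.035 m and x of garlic_mid in the frame of board between -0.09 and 0.09 m and y of garlic_mid in the frame of board between -0.14 and 0.14 m and z of garlic_mid in the frame of board between 0.02 and 0.06 m and x of lemon_mid in the frame of board between -0.09 and 0.09 m and y of lemon_mid in the frame of board between -0.14 and 0.14 m and z of lemon_mid in the frame of board between 0.02 and 0.06 m), for 0.2 s.
2. the lemon and the garlic are in the tray (x of garlic_mid in the frame of tray between -0.108 and 0.108 m and y of garlic_mid in the frame of tray between -0.175 and 0.175 m and z of garlic_mid in the frame of tray between 0 and 0.064 m and x of lemon_mid in the frame of tray between -0.108 and 0.108 m and y of lemon_mid in the frame of tray between -0.175 and 0.175 m and z of lemon_mid in the frame of tray between 0 and 0.064 m), for 0.2 s.
At the end, for the whole second after the job is handed in: The board lies at rest, flat (within 0.06 rad) and straight (within 0.17 rad, and within 35 mm of the middle) on the block, its end sticking out 38 to 62 mm past the block's edge; the lemon and the garlic lie inside the tray, at most still rocking a little (under 0.15 m/s) (all of step 2 and y of board_end in the frame of block_edge between -0.062 and -0.038 m and z of board_end in the frame of block_edge between -0.002 and 0.012 m and angle between board's own z axis and vertical below 0.06 rad and angle between the y axis of board and the y axis of block, either way round below 0.17 rad and x of board in the frame of block between -0.035 and 0.035 m and linear speed of each of board, tray below 0.03 m/s and linear speed of each of garlic, lemon below 0.15 m/s); the robot touches nothing.
It fails at once if the lemon or the garlic is lifted off the board (middle more than 150 mm above the worktop) (height (world z) of any of lemon_mid, garlic_mid above 0.15 m).
It fails at once if the lemon or the garlic is squeezed (over 15 N from the fingers) (contact force between the fingers and lemon above 15 N or contact force between the fingers and garlic above 15 N).
It fails at once if the board is lifted or tipped (raised 15 mm or tilted 0.15 rad) (height (world z) of board above 0.095 m or angle between board's own z axis and vertical above 0.15 rad).
It fails at once if the tray is shifted more than 25 mm (distance of tray from where it was at the start of the episode above 0.025 m).
It fails at once if the mug, the spice jar or the timer is moved more than 15 mm (distance of any of mug, spice_jar, timer from where it was at the start of the episode above 0.015 m).
It also fails if it takes over 59 s, if anything falls off the work surface, if the arm or the gripper's body presses on something with over 40 N, if the wrist force passes 120 N, or if a joint passes its speed limit or range.

ROBOT

A 6-joint arm with a two-finger parallel gripper is mounted at the origin on a cart in front of the work surface, level with it; the furniture and walls round the work are solid. World frame = base frame: x ahead of the robot, y to its left, z up, the work surface at z = 0. Lengths are in m, angles in degrees, forces in N, time in s.
With the tool pointing down it reaches from about 0.4 to 0.825 m from the base axis. Payload 7 kg.
Tool frame: the origin (TCP) lies on the centre line of the jaws, within the pads' length; the fingertips stand 19 mm ahead of it and the grasp point (between the pads) is the TCP; z points along the fingers, y is the line along which they close (so a half turn about z gives the same grasp; the last joint's range is limited). The gripper opens to 88 mm and grips with 3 to 60 N. Pads are 19 mm wide; open, the fingers measure 130 mm over their backs; the gripper's body (78 mm by 193 mm) begins 47 mm behind the grasp point.
Start: joints at [-46.805, 20.546, 0.682, 0, -70.136, -16.507], TCP at [0.303, -0.603, 0.246] pointing down, gripper open.
Joint ranges: [-176.03, 176.03], [-82.01, 121.73], [-58.28, 71.71], [-173.87, 95.51], [-174.79, -0.11], [-173.66, 173.66]. Speed limits (degrees/s): [136.94, 136.94, 172.46, 180, 180, 180].

INTERFACE

Orientations are given as [roll, pitch, yaw] about the fixed x, y, z axes, in that order (R = Rz(yaw) Ry(pitch) Rx(roll)).
In Python, from plant import * gives the robot as it stands. The module is installed in compiled form; this text tells all that it offers.
- The arm moves only by the tool play_rows, never from a script. Its argument "deltas" is a list of rows, each a list of 6 numbers: the shift along the world's x, y, z scaled (see below), then the turn, a rotation vector about the world's x, y, z scaled (see below). A call has 1 to 10 rows; each row shifts and turns the commanded pose from where the row before left it; what a row does not reach is not made up. The controller multiplies each number of a shift by 800 mm and each number of a turn by 180 degrees. A row lasts 1/10 s, in which the tool goes at most 50 mm and 8.59 degrees, less where a joint would pass 70% of its speed; a pose out of reach is approached as far as the arm can. A call with a number of a shift or a turn outside -1 to 1 is refused whole. A call with a gripper value outside its range is refused whole. "gripper" is the gripper command: -1 is shut, 1 is fully open, values between are in proportion, set as the call begins (left out, the last holds). The fingers move at their own pace and stop on an object; the grip force is fixed at half the most. Time passes only in rows, so rows that do not move let the fingers close. It gives the time, the measured TCP pose, the force, the opening and the grip force at its end, in the units of the state.
- get_obs(): the state, without advancing time (a new reading comes with each control period).
- snapshot(name): name is "scene" or "top" or "wrist"; returns (picture, depth): 480x640x3 uint8, blue, green, red; 480x640 float32, m along the optical axis (not along the pixel's ray), 0 where there is no reading.
- camera_model(name): a dict with "fx", "fy", "cx", "cy" (pixels), "world_to_cam" (4x4, takes a point from world to camera coordinates). Camera axes: x right, y down, z forward; pixel columns grow to the right and rows downward; lengths in m; the calibration is good to about 2 mm. A picture is of the moment at which its call begins: read the wrist's pose just before it. camera_model takes no time and is no camera call; for the wrist camera it gives the pose at the moment of the call.
- close_job(): hands the job in; it is judged then, once.
The state is a dict: "clock": time; "joint_pos": joint angles; "qvel": joint speeds; "tau": joint torques, N m; "tool_pos": TCP position; "orientation": TCP orientation; "force": force on the tool from outside, world axes, zero at the start; "moment": the same for the moment, N m; "opening": finger opening in m; "gripper_force": force on a finger pad.
Only numpy, scipy, OpenCV 4.12 (cv2) and the standard library are available. Lean on these libraries where they do the work, as an engineer would, in place of code of your own. Each camera call takes 0.05 s, during which the arm holds its last target. There are 200 camera calls.

## Working session

There is one attempt and no reset: what is moved stays moved. The work goes in short steps, Python scripts to look and compute and a tool call to move; the robot and the scene stay as the last step left them, time stands still between calls to the robot, and variables do not carry over. Pictures are saved under pics/ and viewed, at most 10 in all, crops included, and the job is handed in when it is done.

Besides the shell and the picture viewer there is one more tool, called after ">>>" as name([rows], argument=value, ...), one row to a line, values as JSON. play_rows: Moves the arm, as the interface text tells. Its arguments: {"type":"object","properties":{"deltas":{"type":"array","items":{"type":"array","items":{"type":"number","minimum":-1,"maximum":1}}},"gripper":{"type":"number"}},"required":["deltas"]}

```bash
mkdir -p pics; cat > h.py <<'E'
from plant import *
import numpy as np, cv2
def grab(n):
    m=camera_model(n); im,d=snapshot(n); return m,im,d
def cloud(m,d):
    v,u=np.mgrid[0:480,0:640]
    P=np.stack([(u-m['cx'])/m['fx']*d,(v-m['cy'])/m['fy']*d,d,np.ones_like(d)],-1)
    return (P@np.linalg.inv(m['world_to_cam']).T)[...,:3]
E
python3 - <<'E'
from h import *
for n in ['scene','top']:
    m,im,d=grab(n); cv2.imwrite(f'pics/{n}0.png',im); np.savez(f'{n}0.npz',im=im,d=d,P=cloud(m,d))
    print(n,np.linalg.inv(m['world_to_cam']).round(3).tolist())
print(get_obs())
E
```

```text
scene [[-0.736, -0.358, 0.574, -0.036], [-0.676, 0.408, -0.613, 0.699], [-0.014, -0.84, -0.542, 0.632], [0.0, 0.0, 0.0, 1.0]]
top [[0.001, -0.971, 0.237, 0.304], [-1.0, -0.002, -0.006, 0.064], [0.007, -0.237, -0.971, 1.148], [0.0, 0.0, 0.0, 1.0]]
{'clock': 0.1, 'joint_pos': array([-4.68050416e+01,  2.05866700e+01,  6.38452471e-01, -1.75448743e-02,
       -7.01383146e+01, -1.65064052e+01]), 'qvel': array([-0.04285754, -0.09036266,  0.04757955,  0.04926246,  0.0309281 ,
       -0.02555051]), 'tau': array([-1.32391517e-03, -5.84164917e+01,  2.93753725e+01,  7.01560959e+00,
        1.01236906e-02, -5.28119756e-05]), 'tool_pos': array([ 0.30294335, -0.60271921,  0.24472011]), 'orientation': array([ 1.79912347e+02, -8.77342675e-03, -1.53317413e+02]), 'force': array([ 0.99352409, -0.00521964, -0.1023087 ]), 'moment': array([ 0.02348904, -0.06289632, -0.00640464]), 'gripper_force': 0.0, 'opening': 0.08779141039615859}
```

View pics/top0.png

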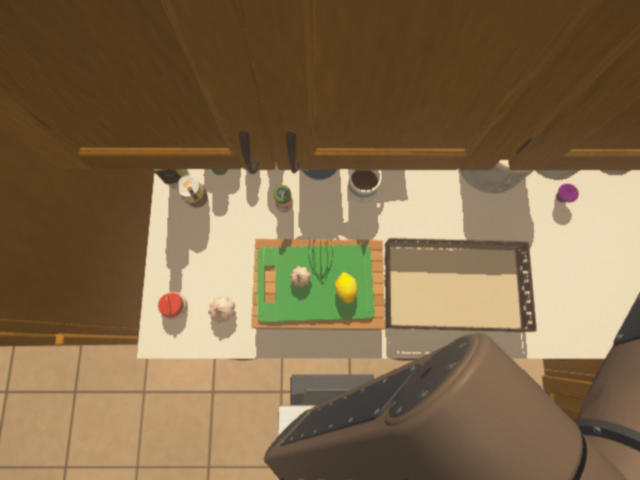

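View pics/scene0.png

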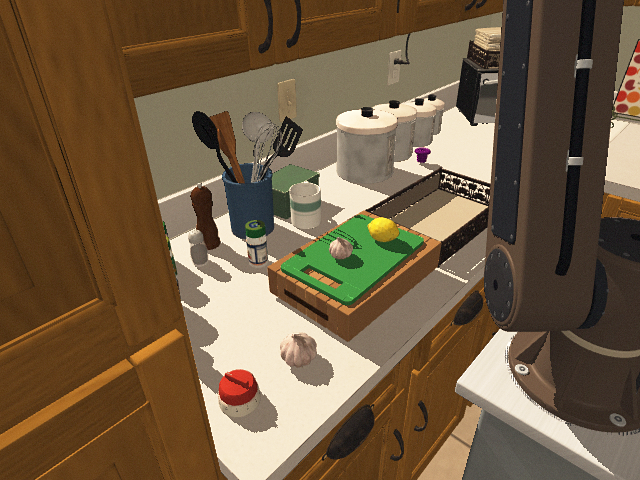

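The top view shows the block at columns 252–384 and the board at 257–374. The lemon is at (346,288), the garlic at (301,277), the tray at columns 386–534, the jar at (283,196), the mug at (365,180), the large decoy garlic at (222,308) and the timer at (171,305).

```bash
python3 - <<'E'
from h import *
for n in ['top','scene']:
    z=np.load(n+'0.npz'); im,d,P=z['im'],z['d'],z['P']
    hsv=cv2.cvtColor(im,cv2.COLOR_BGR2HSV); H,S,V=[hsv[...,i].astype(int) for i in range(3)]
    X,Y,Z=P[...,0],P[...,1],P[...,2]
    reg=(d>0)&(X>.2)&(X<.7)&(abs(Y)<.6)
    def rep(k,mk,rect=True):
        p=P[mk]; 
        if len(p)<20: print(k,len(p));return
        print(n,k,len(p),'lo',np.percentile(p,1,axis=0).round(4),'hi',np.percentile(p,99,axis=0).round(4),'med',np.median(p,axis=0).round(4))
        if rect: 
            r=cv2.minAreaRect(p[:,:2].astype(np.float32)); print('   rect',np.round(r[0],4),np.round(r[1],4),round(r[2],2))
    rep('board',reg&(H>45)&(H<80)&(S>120)&(Z>.08)&(Z<.1)&(X<.56))
    rep('lemon',reg&(H>20)&(H<35)&(S>150)&(Z>.1)&(Z<.16))
    rep('garlic',reg&(S<110)&(Z>.1)&(Z<.16)&(X<.52)&(Y<.2)&(Y>-.1))
    rep('block',reg&(H<22)&(S>80)&(Z>.072)&(Z<.088)&(Y>-.08)&(Y<.35)&(X<.55))
    rep('trayrim',reg&(Z>.06)&(Z<.08)&(V<90)&(Y<-.0)&(X<.55)&(X>.28))
    rep('jar',reg&(Z>.03)&(Z<.115)&(X>.50)&(Y>.1)&(Y<.2),False)
    rep('mug',reg&(Z>.03)&(Z<.115)&(X>.50)&(Y>-.1)&(Y<.06),False)
E
```

```text
top board 5234 lo [ 0.359  -0.0657  0.0848] hi [0.5317 0.199  0.0941] med [0.4499 0.0541 0.0896]
   rect [0.4446 0.0695] [0.1771 0.2748] 2.15
top lemon 500 lo [ 0.3961 -0.0272  0.1188] hi [0.462  0.0216 0.144 ] med [ 0.427  -0.0029  0.1344]
   rect [ 0.4285 -0.0044] [0.061  0.0537] 44.58
top garlic 315 lo [0.4342 0.0809 0.11  ] hi [0.477  0.1274 0.1394] med [0.4545 0.1038 0.1228]
   rect [0.4559 0.1048] [0.0472 0.0463] 77.1
top block 2376 lo [ 0.3363 -0.0792  0.0748] hi [0.5494 0.2206 0.0839] med [0.4143 0.1065 0.0794]
   rect [0.4431 0.0712] [0.3024 0.2137] 89.99
top trayrim 253 lo [ 0.3323 -0.4672  0.0603] hi [ 0.5499 -0.1082  0.0719] med [ 0.4137 -0.3536  0.0671]
   rect [ 0.443  -0.2877] [0.356  0.2175] 88.97
top jar 1271 lo [0.5012 0.101  0.0365] hi [0.6862 0.1989 0.1088] med [0.5412 0.1516 0.0884]
top mug 1642 lo [ 0.5013 -0.0974  0.0365] hi [0.6985 0.059  0.0991] med [ 0.5323 -0.0309  0.0867]
scene board 5708 lo [ 0.354  -0.0633  0.0835] hi [0.5333 0.2102 0.0938] med [0.4238 0.1058 0.0914]
   rect [0.446 0.07 ] [0.1817 0.2828] 1.93
scene lemon 576 lo [ 0.3949 -0.0152  0.1017] hi [0.4629 0.0237 0.1444] med [0.4197 0.0092 0.1291]
   rect [0.5399 0.0713] [0.3339 0.0413] 31.21
scene garlic 388 lo [0.4329 0.0885 0.1016] hi [0.4752 0.1287 0.1394] med [0.4479 0.115  0.1209]
   rect [0.4523 0.1086] [0.0477 0.0398] 44.26
scene block 2261 lo [ 0.3354 -0.0754  0.0725] hi [0.5492 0.2221 0.0836] med [0.3541 0.169  0.081 ]
   rect [0.4427 0.0713] [0.3042 0.215 ] 89.52
scene trayrim 457 lo [ 0.3333 -0.4681  0.0606] hi [ 0.5496 -0.0385  0.0782] med [ 0.3524 -0.307   0.068 ]
   rect [ 0.4409 -0.2411] [0.4594 0.2177] 90.0
scene jar 1327 lo [0.501  0.1023 0.0316] hi [0.6839 0.198  0.1088] med [0.6463 0.1608 0.0904]
scene mug 1151 lo [ 0.5013 -0.0966  0.0312] hi [0.699  0.0576 0.101 ] med [ 0.5517 -0.0317  0.0895]
```

```bash
python3 - <<'E'
from h import *
for n in ['top','scene']:
    z=np.load(n+'0.npz'); im,d,P=z['im'],z['d'],z['P']
    X,Y,Z=P[...,0],P[...,1],P[...,2]
    for nm,zl,zh,y0,y1 in [('blk',.076,.084,-.11,.25),('brd',.0865,.095,-.1,.235)]:
        for x in (.37,.40,.43,.46,.50,.52):
            k=(d>0)&(abs(X-x)<.006)&(Z>zl)&(Z<zh)&(Y>y0)&(Y<y1)
            if k.sum()>5: print(n,nm,x,Y[k].min().round(4),Y[k].max().round(4))
E
```

```text
top blk 0.37 -0.0975 0.2199
top blk 0.4 -0.0963 0.2211
top blk 0.43 -0.0973 0.2195
top blk 0.46 -0.0984 0.2209
top blk 0.5 -0.0975 0.22
top blk 0.52 -0.098 0.2208
top brd 0.37 -0.0701 0.2064
top brd 0.4 -0.0708 0.2077
top brd 0.43 -0.0692 0.2087
top brd 0.46 -0.0676 0.2096
top brd 0.5 -0.0665 0.211
top brd 0.52 -0.067 0.2118
scene blk 0.37 -0.0983 0.2219
scene blk 0.4 -0.1003 0.2219
scene blk 0.43 -0.0961 0.2229
scene blk 0.46 -0.0966 0.2215
scene blk 0.5 -0.0973 0.221
scene blk 0.52 -0.0992 0.2209
scene brd 0.37 -0.0707 0.2076
scene brd 0.4 -0.073 0.2091
scene brd 0.43 -0.0702 0.21
scene brd 0.46 -0.0051 0.2111
scene brd 0.5 -0.07 0.2132
scene brd 0.52 -0.0685 0.2121
```

>>> play_rows([
  [0.0125,0.05,0,0,0,0.0352],
  [0.0125,0.05,0,0,0,0.0352],
  [0.0125,0.05,0,0,0,0.0352],
  [0.0125,0.05,0,0,0,0.0352],
  [0.0125,0.05,0,0,0,0.0352],
  [0.0125,0.05,0,0,0,0.0352],
  [0.0125,0.05,0,0,0,0.0352],
  [0.0125,0.05,0,0,0,0.0352],
  [0.0125,0.05,0,0,0,0.0352],
  [0.0125,0.05,0,0,0,0.0352],
])

```text
clock: 1.1
tool_pos: [0.403, -0.2015, 0.2455]
orientation: [-180.0, 0.0, -89.7]
force: [0.8, -0.4, -0.5]
opening: 0.0876
gripper_force: 0.0
```

>>> play_rows([
  [0.005,0.056,0,0,0,0],
  [0.005,0.056,0,0,0,0],
  [0.005,0.056,0,0,0,0],
  [0.005,0.056,0,0,0,0],
  [0.005,0.056,0,0,0,0],
  [0.005,0.056,0,0,0,0],
  [0.005,0.056,0,0,0,0],
  [0.005,0.056,0,0,0,0],
  [0.005,0.056,0,0,0,0],
  [0.007,0.057,0,0,0,0],
])

```text
clock: 2.1
tool_pos: [0.4442, 0.2475, 0.2455]
orientation: [180.0, 0.0, -89.9]
force: [1.2, -0.3, 0.8]
opening: 0.0879
gripper_force: 0.0
```

>>> play_rows([
  [0,0,-0.04,0,0,0],
  [0,0,-0.04,0,0,0],
  [0,0,-0.04,0,0,0],
  [0,0,-0.03,0,0,0],
  [0,0,-0.01,0,0,0],
  [0,0,0,0,0,0],
])

```text
clock: 2.7
tool_pos: [0.4443, 0.2452, 0.1167]
orientation: [179.9, -0.1, -90.0]
force: [-0.1, -0.1, 0.4]
opening: 0.0877
gripper_force: 0.0
```

```bash
python3 - <<'E'
from h import *
m,im,d=grab('scene'); cv2.imwrite('pics/s1.png',im); o=get_obs(); print(o['tool_pos'],o['orientation'],o['clock'])
E
```

```text
[0.44496231 0.2457916  0.11787988] [ 1.79996429e+02 -2.77280434e-02 -8.99427404e+01] 2.75
```

View pics/s1.png

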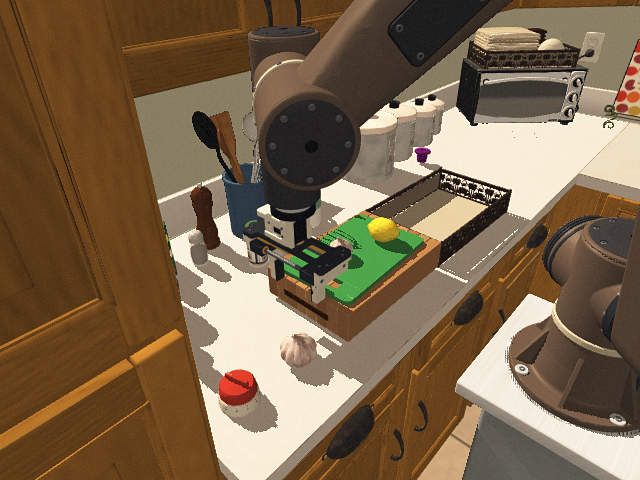

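The fingers stand clear behind the board's back end, around pixel (300,260). The lemon is at (383,229), unmoved. Next I lower them to board height and push slowly.

>>> play_rows([
  [0,0,-0.01,0,0,0],
  [0,0,-0.0075,0,0,0],
  [0,-0.01,0,0,0,0],
  [0,-0.01,0,0,0,0],
  [0,-0.0025,0,0,0,0],
  [0,-0.0025,0,0,0,0],
  [0,-0.0025,0,0,0,0],
  [0,-0.0025,0,0,0,0],
  [0,-0.0025,0,0,0,0],
])

```text
clock: 3.65
tool_pos: [0.4453, 0.2205, 0.1039]
orientation: [-179.9, 0.1, -89.9]
force: [1.0, 3.5, -0.9]
opening: 0.0877
gripper_force: 1.5
```

>>> play_rows([
  [0,-0.004,0,0,0,0],
  [0,-0.005,0,0,0,0],
  [0,-0.005,0,0,0,0],
  [0,-0.005,0,0,0,0],
  [0,-0.005,0,0,0,0],
  [0,-0.005,0,0,0,0],
  [0,-0.005,0,0,0,0],
  [0,-0.005,0,0,0,0],
  [0,-0.004,0,0,0,0],
  [0,-0.002,0,0,0,0],
])

```text
clock: 4.65
tool_pos: [0.4448, 0.1835, 0.1037]
orientation: [-180.0, 0.0, -90.0]
force: [-0.7, 5.2, 1.3]
opening: 0.0873
gripper_force: 2.7
```

```bash
cat > meas.py <<'E'
from h import *
import sys
o=get_obs(); print(o['tool_pos'].round(4),o['force'].round(1),round(o['clock'],2))
for n in ['top','scene']:
    m,im,d=grab(n); P=cloud(m,d); cv2.imwrite(f'pics/{n}_{sys.argv[1]}.png',im)
    hsv=cv2.cvtColor(im,cv2.COLOR_BGR2HSV); H,S,V=[hsv[...,i].astype(int) for i in range(3)]
    X,Y,Z=P[...,0],P[...,1],P[...,2]; g=(d>0)&(H>45)&(H<80)&(S>120)&(Z>.0865)&(Z<.096)
    print(n,'end',[(x,Y[k].min().round(4)) for x in (.37,.40,.43,.46,.50,.52) if (k:=g&(abs(X-x)<.006)).sum()>5],'x',[p.round(4) for p in np.percentile(X[g],[.5,99.5])])
    for nm,k in (('lemon',(H>20)&(H<35)&(S>150)&(X>.34)&(X<.55)&(Y<.3)),('garlic',(S<110)&(V>110)&(Z>.1)&(Z<.15)&(X<.52)&(X>.36)&(Y<.2)&(Y>-.3))):
        k=k&(d>0)&(Z>.01)&(Z<.16); p=P[k]
        if len(p)>30: print('  ',nm,len(p),np.percentile(p,2,axis=0).round(3),np.percentile(p,98,axis=0).round(3))
    r=(d>0)&(V<90)&(Z>.06)&(Z<.078)&(Y<-.3)&(X>.3)&(X<.58)
    print('   tray far y',np.percentile(Y[r],1).round(4))
E
python3 meas.py a
```

```text
[0.4448 0.1835 0.1037] [-0.7  5.2  1.3] 4.65
top end [(0.37, np.float64(-0.1059)), (0.4, np.float64(-0.1066)), (0.43, np.float64(-0.1055)), (0.46, np.float64(-0.1069)), (0.5, np.float64(-0.1056)), (0.52, np.float64(-0.1062))] x [np.float64(0.3522), np.float64(0.5268)]
   lemon 512 [ 0.389 -0.064  0.118] [ 0.453 -0.018  0.143]
   garlic 310 [0.432 0.045 0.112] [0.473 0.087 0.137]
   tray far y -0.4666
scene end [(0.37, np.float64(-0.106)), (0.4, np.float64(-0.1088)), (0.43, np.float64(-0.0335)), (0.46, np.float64(-0.051)), (0.5, np.float64(-0.1092)), (0.52, np.float64(-0.1077))] x [np.float64(0.351), np.float64(0.6672)]
   lemon 561 [ 0.388 -0.051  0.102] [ 0.448 -0.016  0.144]
   garlic 303 [0.383 0.056 0.101] [0.506 0.194 0.146]
   tray far y -1.3399
```

The board has straightened and both items are riding along. About 41.5 mm is left to push.

>>> play_rows([
  [0,-0.004,0,0,0,0],
  [0,-0.006,0,0,0,0],
  [0,-0.006,0,0,0,0],
  [0,-0.006,0,0,0,0],
  [0,-0.006,0,0,0,0],
  [0,-0.006,0,0,0,0],
  [0,-0.006,0,0,0,0],
  [0,-0.006,0,0,0,0],
  [0,-0.004,0,0,0,0],
  [0,-0.002,0,0,0,0],
])

```text
clock: 5.75
tool_pos: [0.4448, 0.1422, 0.1037]
orientation: [-180.0, 0.0, -90.0]
force: [-0.1, 6.3, 1.2]
opening: 0.0875
gripper_force: 3.0
```

>>> play_rows([
  [0,0,0,0,0,0],
  [0,0,0,0,0,0],
  [0,0,0,0,0,0],
])

```text
clock: 6.05
tool_pos: [0.4448, 0.1421, 0.1036]
orientation: [-180.0, -0.0, -89.9]
force: [1.2, 3.7, 3.4]
opening: 0.088
gripper_force: 2.0
```

```bash
python3 meas.py b
```

```text
[0.4448 0.1421 0.1036] [1.2 3.7 3.4] 6.05
top end [(0.37, np.float64(-0.1461)), (0.4, np.float64(-0.1454)), (0.43, np.float64(-0.1467)), (0.46, np.float64(-0.1458)), (0.5, np.float64(-0.1453)), (0.52, np.float64(-0.1457))] x [np.float64(0.3523), np.float64(0.5267)]
   lemon 509 [ 0.389 -0.106  0.118] [ 0.453 -0.059  0.143]
   garlic 311 [0.432 0.002 0.11 ] [0.474 0.047 0.137]
   tray far y -0.4652
scene end [(0.37, np.float64(-0.1464)), (0.4, np.float64(-0.1512)), (0.43, np.float64(-0.0736)), (0.46, np.float64(-0.0915)), (0.5, np.float64(-0.1492)), (0.52, np.float64(-0.1524))] x [np.float64(0.351), np.float64(0.6673)]
   lemon 546 [ 0.388 -0.094  0.097] [ 0.451 -0.057  0.144]
   garlic 286 [0.383 0.018 0.101] [0.507 0.154 0.148]
   tray far y -1.338
```

View pics/top_b.png

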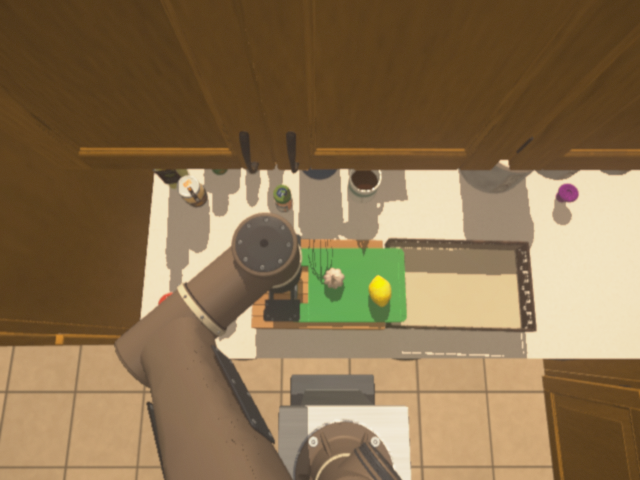

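The board lies straight with its end at column 405, about 49 mm out. The lemon is at (380,291) and the garlic at (333,278), both still on the board. Next I back off, lift, and set the fingers about 35 mm apart to cradle the lemon.

>>> play_rows([
  [0,0.008,0,0,0,0],
  [0,0.008,0,0,0,0],
  [0,0,0.03,0,0,0],
  [0,0,0.05,0,0,0],
  [0,0,0.04,0,0,0],
  [0,-0.04,0,0,0,0],
  [-0.01,-0.05,0,0,0,0],
  [-0.01,-0.05,0,0,0,0],
  [-0.01,-0.05,0,0,0,0],
  [0,-0.03,0,0,0,0],
])

```text
clock: 7.15
tool_pos: [0.4186, -0.0231, 0.1991]
orientation: [179.9, -0.0, -90.0]
force: [0.9, 0.9, -0.5]
opening: 0.0874
gripper_force: 0.0
```

>>> play_rows([
  [0,-0.01,0,0,0,0],
  [0,0,0,0,0,0],
  [0,0,0,0,0,0],
  [0,0,0,0,0,0],
  [0,0,0,0,0,0],
], gripper=-0.2)

```text
clock: 7.65
tool_pos: [0.4208, -0.0283, 0.1994]
orientation: [180.0, -0.0, -89.9]
force: [-0.3, -0.6, -0.4]
opening: 0.0532
gripper_force: 0.0
```

```bash
python3 - <<'E'
from h import *
m,im,d=grab('wrist'); P=cloud(m,d); cv2.imwrite('pics/w1.png',im); np.savez('w1.npz',im=im,d=d,P=P)
hsv=cv2.cvtColor(im,cv2.COLOR_BGR2HSV); H,S,V=[hsv[...,i].astype(int) for i in range(3)]
for nm,k in (('lemon',(H>20)&(H<35)&(S>150)),('garlic',(S<110)&(V>110)&(P[...,0]<.52)&(P[...,1]>-.02)&(P[...,1]<.08))):
    p=P[k&(d>0)&(P[...,2]>.098)&(P[...,2]<.15)]
    if len(p)>20: print(nm,len(p),np.percentile(p,1,axis=0).round(4),np.percentile(p,99,axis=0).round(4))
print(get_obs()['tool_pos'],get_obs()['opening'])
E
```

```text
lemon 9396 [ 0.3891 -0.1064  0.1198] [ 0.4546 -0.0586  0.1429]
garlic 1422 [0.4321 0.0007 0.1063] [0.4653 0.0451 0.1401]
[ 0.4208258  -0.02839554  0.19945771] 0.049436623036087694
```

View pics/w1.png

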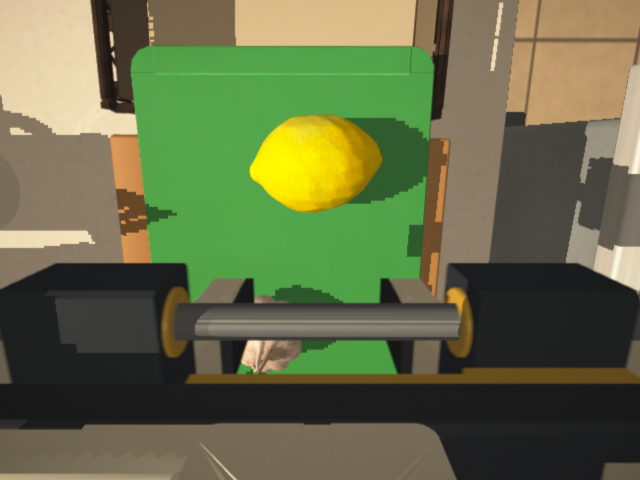

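The lemon lies ahead, its middle at pixel (318,163), centred between the fingers. The garlic at (270,345) is behind them with clearance, so I descend and sweep slowly.

>>> play_rows([
  [0,0,-0.03,0,0,0],
  [0,0,-0.03,0,0,0],
  [0,0,-0.03,0,0,0],
  [0,0,-0.012,0,0,0],
  [0,0,0,0,0,0],
  [0,0,0,0,0,0],
])

```text
clock: 8.3
tool_pos: [0.4213, -0.0288, 0.1186]
orientation: [-180.0, -0.0, -89.9]
force: [0.2, -0.1, 0.2]
opening: 0.0348
gripper_force: 0.0
```

>>> play_rows([
  [0,-0.008,0,0,0,0],
  [0,-0.005,0,0,0,0],
  [0,-0.005,0,0,0,0],
  [0,-0.005,0,0,0,0],
  [0,-0.006,0,0,0,0],
  [0,-0.007,0,0,0,0],
  [0,-0.007,0,0,0,0],
  [0,-0.007,0,0,0,0],
  [0,-0.007,0,0,0,0],
  [0,-0.007,0,0,0,0],
])

```text
clock: 9.3
tool_pos: [0.4208, -0.0807, 0.118]
orientation: [-180.0, 0.0, -90.0]
force: [-0.2, 1.5, 1.1]
opening: 0.0352
gripper_force: 0.6
```

```bash
python3 meas.py c
```

```text
[ 0.4208 -0.0807  0.118 ] [-0.2  1.5  1.1] 9.3
top end [(0.37, np.float64(-0.1465)), (0.5, np.float64(0.0786)), (0.52, np.float64(-0.0149))] x [np.float64(0.3523), np.float64(0.5269)]
   tray far y -0.4664
scene end [(0.37, np.float64(-0.1488)), (0.4, np.float64(-0.1501)), (0.43, np.float64(-0.1032)), (0.46, np.float64(-0.0878)), (0.5, np.float64(-0.1416)), (0.52, np.float64(-0.1478))] x [np.float64(0.3514), np.float64(0.6602)]
   lemon 217 [ 0.385 -0.349  0.05 ] [ 0.443 -0.083  0.139]
   garlic 597 [ 0.384 -0.091  0.104] [0.467 0.048 0.149]
   tray far y -1.3356
```

>>> play_rows([
  [0,-0.007,0,0,0,0],
  [0,-0.007,0,0,0,0],
  [0,-0.007,0,0,0,0],
  [0,-0.007,0,0,0,0],
  [0,-0.007,0,0,0,0],
  [0,-0.007,0,0,0,0],
  [0,-0.007,0,0,0,0],
  [0,-0.007,0,0,0,0],
  [0,-0.007,0,0,0,0],
  [0,-0.007,0,0,0,0],
])

```text
clock: 10.4
tool_pos: [0.4206, -0.1368, 0.1179]
orientation: [180.0, -0.0, -90.0]
force: [-0.8, -0.2, 0.1]
opening: 0.035
gripper_force: 0.0
```

```bash
python3 meas.py d
```

```text
[ 0.4206 -0.1368  0.1179] [-0.8 -0.2  0.1] 10.4
top end [(0.37, np.float64(-0.101)), (0.52, np.float64(0.0862))] x [np.float64(0.3523), np.float64(0.5268)]
   tray far y -0.4662
scene end [(0.37, np.float64(-0.147)), (0.4, np.float64(-0.143)), (0.43, np.float64(-0.1494)), (0.46, np.float64(-0.1443)), (0.5, np.float64(-0.1497)), (0.52, np.float64(-0.1478))] x [np.float64(0.3514), np.float64(0.6614)]
   lemon 91 [ 0.353 -0.22   0.016] [ 0.424 -0.13   0.092]
   garlic 574 [ 0.384 -0.145  0.104] [0.467 0.048 0.148]
   tray far y -1.3245
```

View pics/scene_d.png

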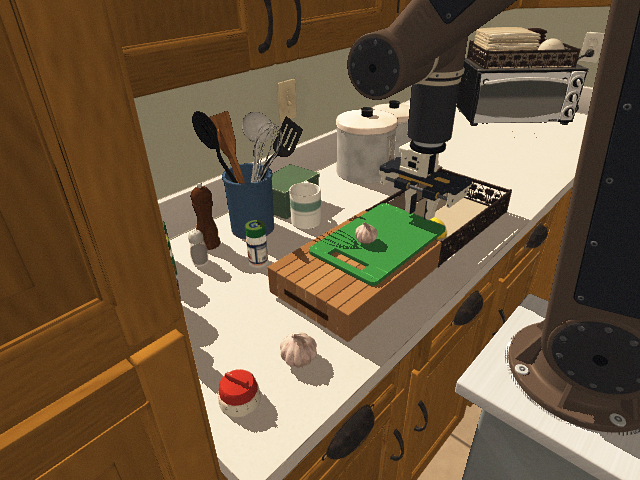

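The lemon has dropped off the end, with a bit of yellow at (440,228) in the tray. The garlic is at (366,232) on the board. I lift and go behind the garlic.

>>> play_rows([
  [0,0,0.04,0,0,0],
  [0,0,0.045,0,0,0],
  [0,0,0.015,0,0,0],
  [0.008,0.05,0,0,0,0],
  [0.008,0.05,0,0,0,0],
  [0.008,0.05,0,0,0,0],
  [0.008,0.05,0,0,0,0],
  [0.01,0.05,0,0,0,0],
  [0,0.012,0,0,0,0],
  [0,0,0,0,0,0],
])

```text
clock: 11.5
tool_pos: [0.4543, 0.0747, 0.1978]
orientation: [180.0, -0.0, -89.8]
force: [-0.7, -0.7, -0.7]
opening: 0.0352
gripper_force: 0.0
```

```bash
python3 meas.py e
```

```text
[0.4543 0.0747 0.1978] [-0.7 -0.7 -0.7] 11.5
top end [(0.37, np.float64(-0.1464)), (0.4, np.float64(-0.1454)), (0.43, np.float64(-0.1465)), (0.46, np.float64(-0.1455)), (0.5, np.float64(-0.1449)), (0.52, np.float64(-0.1456))] x [np.float64(0.3523), np.float64(0.5267)]
   lemon 400 [ 0.375 -0.275  0.027] [ 0.429 -0.231  0.055]
   garlic 203 [0.432 0.002 0.11 ] [0.472 0.033 0.137]
   tray far y -0.4651
scene end [(0.37, np.float64(-0.1483)), (0.4, np.float64(-0.1486)), (0.43, np.float64(-0.1511)), (0.46, np.float64(-0.1512)), (0.5, np.float64(-0.1523)), (0.52, np.float64(-0.1481))] x [np.float64(0.3513), np.float64(0.6615)]
   lemon 329 [ 0.375 -0.266  0.015] [ 0.43  -0.228  0.056]
   garlic 333 [0.429 0.012 0.104] [0.469 0.048 0.138]
   tray far y -1.3346
```

View pics/top_e.png

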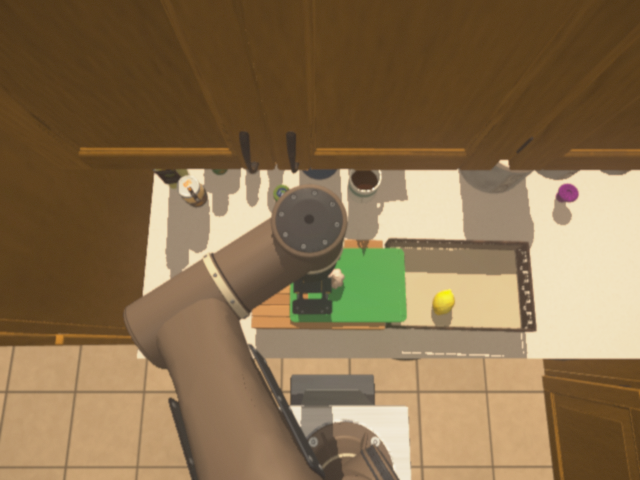

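The lemon is at (444,301) in the tray, roughly (0.40, −0.25), clear of where the garlic will drop. Now I sweep the garlic.

>>> play_rows([
  [0,0,-0.03,0,0,0],
  [0,0,-0.03,0,0,0],
  [0,0,-0.03,0,0,0],
  [0,0,-0.01,0,0,0],
  [0,0,0,0,0,0],
  [0,-0.01,0,0,0,0],
  [0,-0.005,0,0,0,0],
  [0,-0.005,0,0,0,0],
  [0,-0.006,0,0,0,0],
  [0,-0.008,0,0,0,0],
])

```text
clock: 12.6
tool_pos: [0.4545, 0.0459, 0.1184]
orientation: [-180.0, 0.0, -89.9]
force: [-0.2, 0.1, 0.8]
opening: 0.0352
gripper_force: 0.3
```

>>> play_rows([
  [0,-0.01,0,0,0,0],
  [0,-0.01,0,0,0,0],
  [0,-0.01,0,0,0,0],
  [0,-0.01,0,0,0,0],
  [0,-0.01,0,0,0,0],
  [0,-0.01,0,0,0,0],
  [0,-0.01,0,0,0,0],
  [0,-0.01,0,0,0,0],
  [0,-0.01,0,0,0,0],
  [0,-0.01,0,0,0,0],
])

```text
clock: 13.6
tool_pos: [0.4543, -0.0346, 0.1179]
orientation: [180.0, -0.0, -90.0]
force: [0.3, 1.5, 1.3]
opening: 0.035
gripper_force: 0.6
```

```bash
python3 meas.py f; python3 -c "
import cv2;cv2.imwrite('pics/crop.png',cv2.resize(cv2.imread('pics/scene_f.png')[120:360,260:580],(640,480)))"
```

```text
[ 0.4543 -0.0346  0.1179] [0.3 1.5 1.3] 13.6
top end [(0.37, np.float64(-0.1468)), (0.4, np.float64(-0.1453)), (0.43, np.float64(-0.1464)), (0.46, np.float64(-0.1459))] x [np.float64(0.3522), np.float64(0.4694)]
   lemon 408 [ 0.377 -0.28   0.027] [ 0.429 -0.234  0.055]
   tray far y -0.4658
scene end [(0.37, np.float64(-0.1458)), (0.4, np.float64(-0.1506)), (0.43, np.float64(-0.1495)), (0.46, np.float64(-0.1377)), (0.5, np.float64(-0.0441)), (0.52, np.float64(-0.1298))] x [np.float64(0.3513), np.float64(0.6626)]
   lemon 332 [ 0.375 -0.269  0.014] [ 0.428 -0.233  0.056]
   garlic 375 [ 0.416 -0.055  0.104] [ 0.489 -0.023  0.149]
   tray far y -1.3168
```

View pics/crop.png

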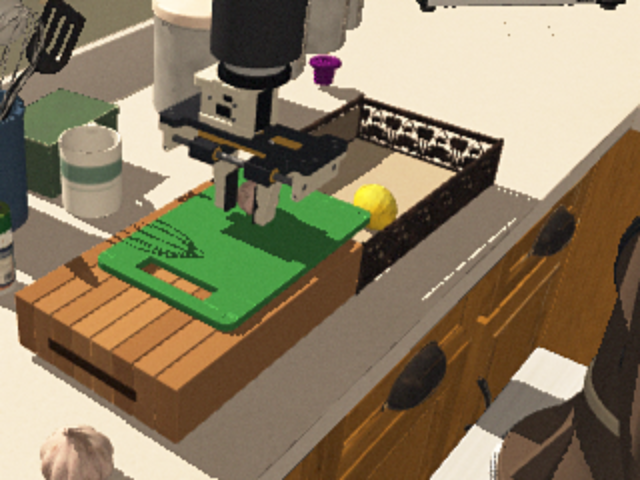

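The garlic, just visible between the fingers at (247,195) in the crop, is moving with them, and the lemon rests in the tray at (376,206). I carry on to the end.

>>> play_rows([
  [0,-0.01,0,0,0,0],
  [0,-0.01,0,0,0,0],
  [0,-0.01,0,0,0,0],
  [0,-0.01,0,0,0,0],
  [0,-0.01,0,0,0,0],
  [0,-0.01,0,0,0,0],
  [0,-0.01,0,0,0,0],
  [0,-0.01,0,0,0,0],
  [0,-0.01,0,0,0,0],
  [0,-0.01,0,0,0,0],
])

```text
clock: 14.7
tool_pos: [0.4543, -0.1146, 0.1179]
orientation: [180.0, -0.0, -90.0]
force: [-0.2, 1.0, 0.3]
opening: 0.0351
gripper_force: 0.3
```

>>> play_rows([
  [0,-0.01,0,0,0,0],
  [0,-0.01,0,0,0,0],
  [0,-0.01,0,0,0,0],
  [0,-0.01,0,0,0,0],
  [0,-0.005,0,0,0,0],
  [0,0,0,0,0,0],
  [0,0,0,0,0,0],
])

```text
clock: 15.4
tool_pos: [0.4543, -0.1499, 0.1179]
orientation: [180.0, 0.0, -90.0]
force: [-0.8, 0.2, 0.8]
opening: 0.0346
gripper_force: 0.0
```

>>> play_rows([
  [0,0,0.04,0,0,0],
  [0,0,0.045,0,0,0],
  [0,0,0.025,0,0,0],
  [0,0.05,0,0,0,0],
  [0,0.05,0,0,0,0],
  [0,0.05,0,0,0,0],
  [0,0.05,0,0,0,0],
  [0,0.05,0,0,0,0],
  [0,0.03,0,0,0,0],
  [0,0,0,0,0,0],
])

```text
clock: 16.4
tool_pos: [0.4544, 0.0769, 0.2061]
orientation: [-180.0, 0.0, -89.7]
force: [-0.6, -0.5, -0.5]
opening: 0.0347
gripper_force: 0.0
```

```bash
python3 meas.py g; python3 - <<'E'
from h import *
m,im,d=grab('top'); P=cloud(m,d); hsv=cv2.cvtColor(im,cv2.COLOR_BGR2HSV)
X,Y,Z=P[...,0],P[...,1],P[...,2]
k=(d>0)&(X>.34)&(X<.54)&(Y>-.45)&(Y<-.155)&(Z>.012)&(Z<.09)
n,l,s,c=cv2.connectedComponentsWithStats(k.astype(np.uint8))
for i in range(1,n):
    if s[i,4]>40: p=P[l==i]; print(s[i,4],c[i].round(0),p.min(0).round(3),p.max(0).round(3))
E
```

```text
[0.4544 0.0769 0.2061] [-0.6 -0.5 -0.5] 16.4
top end [(0.37, np.float64(-0.146)), (0.4, np.float64(-0.1455)), (0.43, np.float64(-0.1471)), (0.46, np.float64(-0.146)), (0.5, np.float64(-0.1449)), (0.52, np.float64(-0.1456))] x [np.float64(0.3523), np.float64(0.5265)]
   lemon 410 [ 0.376 -0.279  0.027] [ 0.429 -0.234  0.055]
   tray far y -0.4666
scene end [(0.37, np.float64(-0.1474)), (0.4, np.float64(-0.1472)), (0.43, np.float64(-0.1494)), (0.46, np.float64(-0.1481)), (0.5, np.float64(-0.1481)), (0.52, np.float64(-0.1474))] x [np.float64(0.3514), np.float64(0.6593)]
   lemon 338 [ 0.375 -0.461  0.015] [ 0.437 -0.232  0.056]
   tray far y -1.3307
273 [414. 283.] [ 0.428 -0.206  0.016] [ 0.476 -0.164  0.05 ]
453 [444. 301.] [ 0.373 -0.284  0.017] [ 0.435 -0.231  0.058]
85 [432. 326.] [ 0.341 -0.312  0.036] [ 0.345 -0.157  0.071]
```

View pics/top_g.png

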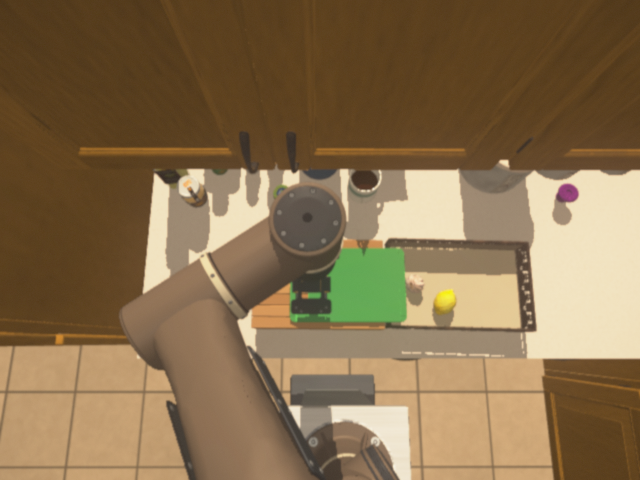

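The garlic at (415,283) and the lemon at (445,300) lie in the tray. The board end is at column 405, about 49 mm out, and the arm is clear. I'll wait briefly, then hand in.

>>> play_rows([
  [0,0,0,0,0,0],
  [0,0,0,0,0,0],
  [0,0,0,0,0,0],
  [0,0,0,0,0,0],
  [0,0,0,0,0,0],
  [0,0,0,0,0,0],
])

```text
clock: 17.15
tool_pos: [0.4544, 0.074, 0.206]
orientation: [-180.0, -0.0, -90.0]
force: [-0.9, 0.5, -0.0]
opening: 0.0352
gripper_force: 0.0
```

```bash
python3 -c "
from plant import *
print(close_job())"
```

```text
the job is handed in; nothing more can be done
None
```

I handed the job in at about 17 s, with no verdict returned: the board sticks out about 49 mm over the tray, flat and straight, the lemon and garlic lie in the tray, and the arm touches nothing.

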